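# Chock the wire reel on the sloping wiring board and free the folding rule

### The arm

A 7-joint arm with a two-finger parallel gripper is mounted at the origin on the work surface. World frame = base frame: x ahead of the robot, y to its left, z up, the work surface at z = 0. Lengths are in mm, angles in rad, forces in N, time in s.
With the tool pointing down it reaches from about 400 to 900 mm from the base axis. Payload 5.6 kg.
Tool frame: the origin (TCP) lies midway between the tips of the shut fingers; the grasp point (between the pads) lies 19 mm behind it; z points along the fingers, y is the direction in which the jaws open and shut (so a half turn about z gives the same grasp; the last joint's range is limited). The gripper opens to 92 mm and grips with 3 to 60 N. Pads are 20 mm wide; open, the fingers measure 128 mm over their backs; the gripper's body (75 mm by 189 mm) begins 69 mm behind the grasp point.
Start: joints at [1.155, 0.468, -0.012, 1.603, 0.006, 1.071, -0.056], TCP at [236.706, -605.375, 214.592] pointing down, gripper open.
Joint ranges: [-2.53, 2.53], [-0.31, 2.02], [-1.57, 1.55], [0.28, 2.44], [-1.29, 4.43], [0.15, 1.84], [-2.92, 2.92]. Speed limits (rad/s): [2.57, 2.57, 3.14, 3.14, 3.14, 3.14, 3.14].

### API

Orientations are given as a rotation vector (axis times angle).
In Python, from cell import * gives the robot as it stands.
- The arm moves only by the shell command python3 -m handwheel 'ROWS' [FORCE]. ROWS is JSON, a list of rows, each a list of 7 numbers: the turn, a rotation vector about the world's x, y, z in degrees, then the shift along the world's x, y, z in m, then the closure in counts, from 0 (fully open) to 255 (shut). In form: [[ax, ay, az, tx, ty, tz, fingers], ...]. A call has 1 to 20 rows; each row is the pose to reach, as a shift and turn from the pose commanded when the call began; what a row does not reach only later rows make up. A row lasts 1/8 s, in which the tool goes at most 62.5 mm and 10.7 degrees, less where a joint would pass 70% of its speed; a pose out of reach is approached as far as the arm can. A call with a gripper value outside its range is refused whole. The fingers move at their own pace and stop on an object; FORCE is the grip in N (left out, the last holds). Time passes only in rows, so rows that repeat a pose let the fingers close. It gives the time, the measured TCP pose, the force and the opening at its end, in the units of the state.
- sense(): the state, without advancing time (a new reading comes with each control period).
- grab_frame(name): name is "side" or "top" or "wrist"; returns a dict with "img" (420x560x3 uint8, red, green, blue), "intrinsics" (3x3 intrinsics, pixels), "R" (3x3) and "t" (3): a world point X has camera coordinates R X + t; the wrist camera has in their place "hand_eye" (4x4, takes a point from camera to tool coordinates, whose origin is the TCP and whose axes are the flange's). Camera axes: x right, y down, z forward; pixel columns grow to the right and rows downward; lengths in mm; the calibration is good to about 2 mm. A picture is of the moment at which its call begins: read the wrist's pose just before it. There is no depth.
- hand_in(): hands the job in, once; it reports no verdict.
Trained networks look in the newest picture that a camera, given by its name, has taken for a name from the list of things; names that differ only in an ending like _2 or _b are one class to them, and where a whole thing is asked for, a point or a joint stands for the part that bears it (a point fixed in the world has none). Each returns a list of dicts, best first, with "p" (0 to 1); they miss things now and then, are a little off and sometimes report something else, mostly with a low value. They report only what shows in the picture. A call takes as long as a camera call. They do not tell look-alikes from the thing itself.
- find_in(camera, query): "point" ([x, y, z] in mm, in world coordinates, good to about 4 mm: the middle of the surface that is visible of it).
- silhouettes(camera, query): "region" (420x560 bool, what is visible of it).
- tip_of(camera, query): "point" ([x, y, z] in mm, in world coordinates, good to about 4 mm: a listed point, or the origin of a listed thing).
The state is a dict: "time_s": time; "joint_positions": joint angles; "joint_velocities": joint speeds; "tau": joint torques, N m; "position": TCP position; "tool_rot": TCP orientation; "ft_force": force on the tool from outside, world axes, zero at the start; "wrist_torque": the same for the moment, N m; "grip_width": opening from 0.0 (shut) to 1.0 (fully open).
Only numpy, scipy, OpenCV 4.12 (cv2) and the standard library are available. Lean on these libraries where they do the work, as an engineer would, in place of code of your own. Each camera call takes 0.05 s, during which the arm holds its last target. There are 200 camera calls.

### The job

The full wire reel on the sloping wiring board is only kept from rolling down by my yellow folding rule, jammed under its far flange. Slide the rubber chock, toe first and flat on the board, under the low side of the other flange and push it uphill until the reel has rolled back against the grey wiring duct and is wedged tight there: lean on the chock firmly, with about 15 newtons, for a moment, but do not ram it, because much over 20 newtons cracks the flange. Then slide the rule out and put it flat in the blue tray, the reel staying tight between chock and duct; do not disturb the junction box, the multimeter or the tape.

Things in the scene. Friction and masses are not known exactly. Their poses are not given: they have to be found in the camera images.
- board: Fixed white board, 350 x 490 mm, sloping 5 degrees. Origin on its face, 340 mm above the low edge, 160 mm from the left edge; +y uphill along the face, +x across (away from the robot), +z off the face. Across it, along x, runs a grey duct 60 mm high; its downhill face, the reel's stop, is at y = 0 give or take 5 mm: this differs and is not measured, so feel for it. Below it the face is bare.
- reel_center (a point): Centre of the wire reel: two black flanges 120 mm across, 8 mm thick, centred 36 mm either side of this point; winding 102 mm across; 1 to 1.5 kg. Stands on both rims, axis along the board's x, centre 60 mm off its face, the +x flange against the rule, 5 to 20 mm short of the duct. Rolls freely: moving chock and reel uphill takes well under 10 N till it meets the duct and stops dead.
- chock_grip (a point): Black rubber chock, 115 mm long (its y), 40 wide (its x), 45 high, 0.19 kg, flat on the board below the reel, turned up to 0.5 rad. +y points to the 4 mm toe; a 70 mm ramp climbs to the 45 mm flat tail (yellow patch). This point: middle of the tail, 22.5 mm above the underside, 92.5 behind the toe. Ramp touching a flange: it is 116 mm downhill of reel_center. Pressed home it holds by friction.
- rule_center (a point): Middle of the yellow folding rule, folded: a bar 235 mm long (its x), 28 wide (its y), 14 thick, 0.13 kg, flat on the board across the slope. One end reaches about 20 mm in under the +x flange of the reel, whose rim overhangs it (so do not lift it straight up); the rest sticks out beside the reel, free to grasp, its other end beyond the board's edge.
- tray: Blue open tool tray, empty, fixed on the bench: 290 mm (its x) x 130 mm (its y) outside, 35 mm high, walls and floor 4 mm thick. Origin at the centre of its underside, z up.
- junction_box: White square junction box, 75 x 75 x 38 mm, loose on the lower far corner of the board; origin at the centre of its underside. To be left alone.
- multimeter: Red multimeter, 145 x 72 x 45 mm, loose on the bench; origin at the centre of its underside. To be left alone.
- tape: Red roll of tape, 64 mm across, 19 mm high, loose on the bench; origin at the centre of its underside. To be left alone.
Things that resemble listed ones, but are neither listed nor needed, are in the scene too. What is meant by the part that bears rule_center is not white, and is the larger of those in its own colour.

How it is judged:
By the outcome, as a careful person would: the job done as asked, in the order asked, and still so for the second after the job is handed in, with the robot touching nothing.
It also fails if it takes over 61 s, if anything falls off the work surface, if the arm or the gripper's body presses on something with over 40 N, if the wrist force passes 120 N, or if a joint passes its speed limit or range.

## Working session

There is one attempt and no reset: what is moved stays moved. The work goes in short steps, Python scripts to look and compute and a shell command to move; the robot and the scene stay as the last step left them, time stands still between calls to the robot, and variables do not carry over. Pictures are saved under pics/ and viewed, about 8 in all and at most 12, crops included, and the job is handed in when it is done.

```bash
ls; mkdir -p pics
python3 - <<'E'
from cell import *
import cv2,numpy as np
print(sense())
ims=[]
for c in ["side","top"]:
    f=grab_frame(c); cv2.imwrite(f"pics/{c}0.png",f["img"][:,:,::-1])
    print(c,f["intrinsics"],f["R"],f["t"])
    for q in ["board","reel_center","chock_grip","rule_center","tray","junction_box","multimeter","tape"]:
        print(c,q,[(np.round(d["point"]).tolist(),round(d["p"],2)) for d in tip_of(c,q)])
    print("rule find",[(np.round(d["point"]).tolist(),round(d["p"],2)) for d in find_in(c,"rule_center")])
E
```

```text
pics
{'time_s': 0.0, 'joint_positions': array([ 1.15501387,  0.46833196, -0.01162483,  1.60361549,  0.00603846,
        1.07138174, -0.05624706]), 'joint_velocities': array([ 2.88036838e-04, -1.89651329e-03,  8.72760042e-04,  5.40142799e-04,
       -6.67857471e-04,  8.70909121e-05,  5.35754046e-04]), 'tau': array([-6.00662897e-04, -5.20569921e+01, -1.25655512e-02, -2.43751895e+01,
       -5.67353284e-02,  1.71931187e-02,  1.61089320e-04]), 'position': array([ 236.46412618, -604.84794015,  213.67306533]), 'tool_rot': array([-3.08555858e+00, -5.81918332e-01,  7.16132233e-04]), 'ft_force': array([ 0.17969267, -0.9942682 ,  0.11088095]), 'wrist_torque': array([ 0.03161033, -0.03509774, -0.01733163]), 'grip_width': 0.9988005116776196}
side [[412.38965617   0.         278.82807394]
 [  0.         412.38965617 210.91027253]
 [  0.           0.           1.        ]] [[-0.93475482 -0.35519965  0.00816372]
 [-0.28245372  0.72898316 -0.62354106]
 [ 0.21553035 -0.58516388 -0.78174798]] [ 463.51075881  233.24703349 1126.32381179]
side board [([510.0, -25.0, 49.0], 0.9)]
side reel_center [([511.0
[... 765 characters left out ...]
0476189e-01  8.00253173e-04 -9.92715895e-01]] [ -41.03818467  520.5342693  1480.28469559]
top board [([507.0, -25.0, 47.0], 0.76)]
top reel_center [([510.0, -97.0, 102.0], 0.72), ([472.0, 305.0, 1.0], 0.36)]
top chock_grip [([516.0, -303.0, 44.0], 0.79), ([509.0, -98.0, 101.0], 0.29)]
top rule_center [([271.0, -357.0, 5.0], 0.98), ([485.0, -532.0, 8.0], 0.93), ([654.0, -129.0, 47.0], 0.92)]
top tray [([474.0, 307.0, 1.0], 0.76)]
top junction_box [([670.0, -270.0, 25.0], 0.76)]
top multimeter [([707.0, 334.0, -2.0], 0.93)]
top tape [([781.0, 230.0, 0.0], 0.51), ([509.0, -100.0, 104.0], 0.5)]
rule find [([485.0, -525.0, 13.0], 0.85), ([666.0, -127.0, 50.0], 0.8), ([268.0, -356.0, 10.0], 0.62)]
```

View pics/side0.png

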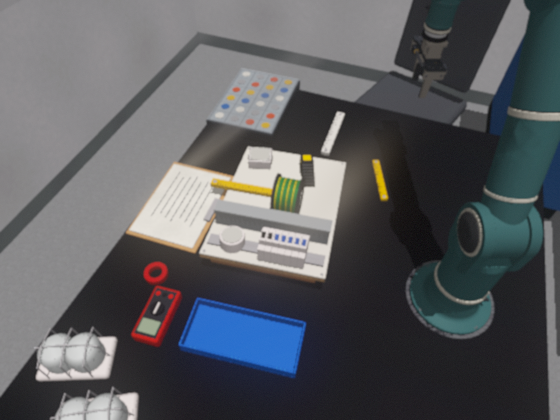

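View pics/top0.png

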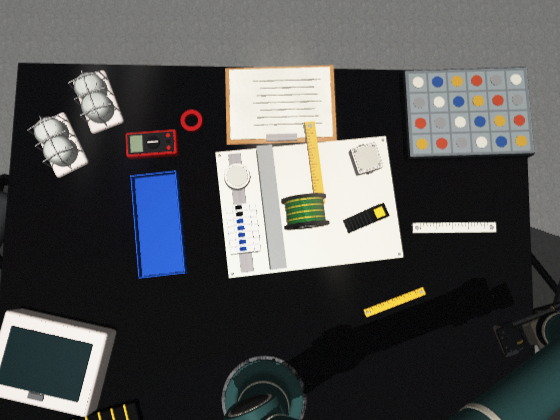

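Both views show the board: reel at about (305,211) in the top view with the rule above it, and the chock at (367,218) with its toe toward the reel. The duct runs along column 270. The look-alike yellow rule at (395,302) and the white one at (454,227) are decoys. Next I fit the poses.

```bash
cat > h.py <<'E'
from cell import *
import cv2,numpy as np
from scipy.optimize import least_squares
from scipy.spatial.transform import Rotation as Ro
def proj(f,X):
    c=np.asarray(X)@f["R"].T+f["t"]; p=c@f["intrinsics"].T; return p[:,:2]/p[:,2:]
def wristframe():
    s=sense(); f=grab_frame("wrist"); Rt=Ro.from_rotvec(s["tool_rot"]).as_matrix()
    H=f["hand_eye"]; Rc=Rt@H[:3,:3]; pc=Rt@H[:3,3]+s["position"]
    f["R"]=Rc.T; f["t"]=-Rc.T@pc; return f
def hit(f,uv,n,p0):  # pixel ray with plane
    d=f["R"].T@np.linalg.solve(f["intrinsics"],[uv[0],uv[1],1]); c=-f["R"].T@f["t"]
    return c+d*((p0-c)@n)/(d@n)
def boardR(yaw): return (Ro.from_euler("z",yaw)*Ro.from_euler("x",5,degrees=True)).as_matrix()
E
python3 - <<'E'
from h import *
F={c:grab_frame(c) for c in ["side","top"]}
def mask(c,q,near):
    best=[r for r in silhouettes(c,q)]
    uv=proj(F[c],[near])[0]
    def dist(r):
        y,x=np.nonzero(r["region"]); return np.hypot(x.mean()-uv[0],y.mean()-uv[1])
    return min(best,key=dist)["region"].astype(np.uint8)
C=np.array([[-160,-340,0],[190,-340,0],[190,150,0],[-160,150,0]],float)
obs={}
for c in F:
    m=mask(c,"board",[510,-100,40]); m=cv2.morphologyEx(m,cv2.MORPH_OPEN,np.ones((3,3)))
    h=cv2.convexHull(np.vstack(cv2.findContours(m,0,2)[0]))
    obs[c]=h[:,0].astype(float)
def sil(P,c):
    h=cv2.convexHull(proj(F[c],P).astype(np.float32)); return h
def res(p,model,obs):
    P=model(p); r=[]
    for c in obs:
        h=sil(P,c); r+=[cv2.pointPolygonTest(h,(float(u),float(v)),True) for u,v in obs[c]]
    return np.array(r)
bm=lambda p:(np.vstack([C,C+[0,0,-15]])@boardR(p[3]).T)+p[:3]
s=least_squares(res,[510,-25,48,.09],args=(bm,obs),loss="soft_l1",x_scale=[1,1,1,.01],diff_step=1e-4)
print("board",s.x,np.abs(s.fun).mean()); p=s.x; R=boardR(p[3]); O=p[:3]
for q,near,z in [("chock_grip",[515,-304,44],45),("rule_center",[655,-130,45],14),("reel_center",[510,-98,102],0)]:
  for c in F:
    m=mask(c,q,near); k=np.vstack(cv2.findContours(m,0,2)[0])[:,0]
    B=np.array([R.T@(hit(F[c],u,R[:,2],O+R[:,2]*z)-O) for u in k])
    print(q,c,"area",m.sum(),"rect board",cv2.minAreaRect(B[:,:2].astype(np.float32)))
for n,X in dict(chock=[515.5,-303.5,44],rule=[654.5,-129.5,45],reel=[510.5,-98.5,101.5],jb=[667,-271,24]).items(): print(n,R.T@(np.array(X)-O))
for c in F:
    m=mask(c,"tray",[475,308,20]); k=np.vstack(cv2.findContours(m,0,2)[0])[:,0]
    print("tray",c,cv2.minAreaRect(np.array([hit(F[c],u,np.array([0,0,1.]),np.array([0,0,35.]))[:2] for u in k],np.float32)))
print(sense()["time_s"])
E
```

```text
board [ 5.07575484e+02 -2.33461961e+01  4.65414717e+01  1.38101986e-01] 0.8030056780940801
chock_grip side area 420 rect board ((-41.253150939941406, -221.20994567871094), (46.33300018310547, 162.55035400390625), 11.578039169311523)
chock_grip top area 683 rect board ((-43.979576110839844, -239.23910522460938), (42.741943359375, 128.97943115234375), 15.541753768920898)
rule_center side area 528 rect board ((151.41310119628906, -119.81289672851562), (196.19451904296875, 40.649497985839844), 0.025742370635271072)
rule_center top area 780 rect board ((146.6900177001953, -121.37406158447266), (33.34125518798828, 205.84461975097656), 89.99593353271484)
reel_center side area 1073 rect board ((5.063240051269531, -147.72149658203125), (101.89913177490234, 168.61407470703125), 3.7766072750091553)
reel_center top area 1280 rect board ((-3.213031768798828, -81.9280014038086), (95.70150756835938, 119.55016326904297), 1.5299149751663208)
chock [ -30.71786343 -277.73882712   21.74781911]
rule [ 130.91216209 -125.02653236    9.39104438]
reel [ -7.44925756 -69.76612501  61.27220602]
jb [ 123.81377643 -268.19051192    0.83605303]
tray side ((473.87225341796875, 313.49981689453125), (290.0295104980469, 141.08059692382812), 7.1157708168029785)Traceback (most recent call last):
  File "<stdin>", line 32, in <module>
  File "<stdin>", line 8, in mask
ValueError: min() iterable argument is empty
```

```bash
cat >> h.py <<'E'
O=np.array([507.6,-23.3,46.5]); RB=boardR(.138)
def toolR(yaw_rel,R=RB):  # tool x along R's +y turned by yaw_rel, z into face
    c,s=np.cos(yaw_rel),np.sin(yaw_rel); x=R@[-s,c,0]; z=-R[:,2]; return np.column_stack([x,np.cross(z,x),z])
def delta(pos,Rt):
    s=sense(); r=(Ro.from_matrix(Rt)*Ro.from_rotvec(s["tool_rot"]).inv()).as_rotvec(degrees=True)
    print("turn deg",r.round(2),"shift m",((pos-s["position"])/1000).round(4),"pos",s["position"].round(1),"F_board",(RB.T@s["ft_force"]).round(1),"pos_board",(RB.T@(s["position"]-O)).round(1),"t",s["time_s"],"w",round(s["grip_width"]*92,1))
E
python3 - <<'E'
from h import *
print(O+RB@[-31,-278,22.5])
delta(O+RB@[-31,-278,140],toolR(np.radians(13.5)))
f=grab_frame("wrist");print(f["hand_eye"].round(3),f["intrinsics"][0])
E
```

```text
[ 515.26129918 -303.81606117   44.68508422]
turn deg [ 4.43 -3.35 89.98] shift m [ 0.28    0.2914 -0.0529] pos [ 236.7 -605.4  214.6] F_board [0.2 0.2 0. ] pos_board [-348.4 -522.6  214.5] t 1.6 w 92.1
[[   0.      -0.957   -0.289   82.547]
 [   1.       0.       0.       0.735]
 [  -0.      -0.289    0.957 -170.017]
 [   0.       0.       0.       1.   ]] [309.58941631   0.         279.14478122]
```

```bash
python3 -m handwheel '[[4.43,-3.35,89.98,0.28,0.291,-0.053,0],[4.43,-3.35,89.98,0.28,0.291,-0.053,0],[4.43,-3.35,89.98,0.28,0.291,-0.053,0],[4.43,-3.35,89.98,0.28,0.291,-0.053,0],[4.43,-3.35,89.98,0.28,0.291,-0.053,0],[4.43,-3.35,89.98,0.28,0.291,-0.053,0],[4.43,-3.35,89.98,0.28,0.291,-0.053,0],[4.43,-3.35,89.98,0.28,0.291,-0.053,0],[4.43,-3.35,89.98,0.28,0.291,-0.053,0],[4.43,-3.35,89.98,0.28,0.291,-0.053,0],[4.43,-3.35,89.98,0.28,0.291,-0.053,0]]'
python3 - <<'E'
from h import *
f=wristframe(); cv2.imwrite("pics/w1.png",f["img"][:,:,::-1])
for q in ["chock_grip","reel_center"]:
    for d in tip_of("wrist",q)[:2]: print(q,d["p"],(RB.T@(d["point"]-O)).round(1))
for r in silhouettes("wrist","chock_grip")[:2]:
    k=np.vstack(cv2.findContours(r["region"].astype(np.uint8),0,2)[0])[:,0]
    for z in (45,0):
        B=np.array([RB.T@(hit(f,u,RB[:,2],O+RB[:,2]*z)-O) for u in k]); print(r["p"],z,cv2.minAreaRect(B[:,:2].astype(np.float32)))
delta(O+RB@[-31,-278,140],toolR(np.radians(13.5)))
h=f["img"]
# overlay model chock
def ov(x,y,a,col):
    c,s=np.cos(a),np.sin(a); M=np.array([[c,-s,0],[s,c,0],[0,0,1]])
    P=np.array([[sx*20,yy,z] for sx in(-1,1) for yy,z in((-22.5,0),(92.5,0),(92.5,4),(22.5,45),(-22.5,45))])@M.T+[x,y,0]
    return proj(f,P@RB.T+O)
print(ov(-31,-278,.235,0).round())
E
```

```text
time_s: 3.02
position: [516.6, -314.6, 161.6]
tool_rot: [-1.739, -2.544, -0.099]
ft_force: [0.2, 0.5, -0.4]
grip_width: 0.999
chock_grip 0.84 [ -38.2 -278.7   25.3]
0.63 45 ((-39.70023727416992, -246.18417358398438), (40.135684967041016, 114.00574493408203), 16.00859832763672)
0.63 0 ((-38.08729553222656, -254.10443115234375), (46.9516716003418, 133.36660766601562), 16.008594512939453)
turn deg [0.02 0.   0.04] shift m [-0.      0.0005  0.    ] pos [ 516.7 -314.4  161.7] F_board [ 0.6 -0.  -0.2] pos_board [ -31.1 -278.5  140. ] t 3.225 w 91.9
[[260. 218.]
 [257. 102.]
 [257. 102.]
 [256. 185.]
 [257. 233.]
 [298. 218.]
 [300. 102.]
 [300. 102.]
 [302. 185.]
 [301. 233.]]
```

View pics/w1.png

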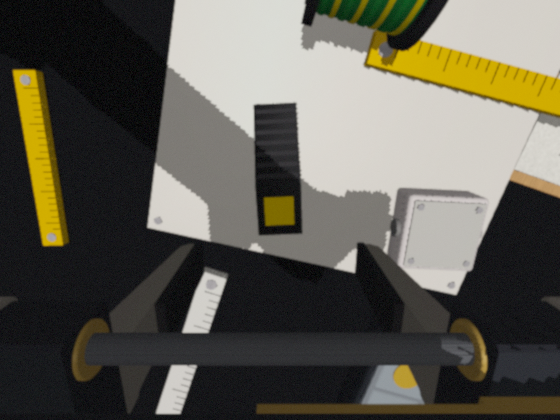

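The tail top is at (258–301, 233) and the toe at (255–296, 103), matching my projected model with a yaw of about 15°. The junction box at (440,230) is clear of the fingers. Descending and grasping.

```bash
python3 -m handwheel '[[0.02,-0.13,1.5,-0.001,0.006,-0.06,0],[0.02,-0.13,1.5,-0.0015,0.0105,-0.115,0],[0.02,-0.13,1.5,-0.0016,0.0114,-0.1315,0],[0.02,-0.13,1.5,-0.0016,0.0114,-0.1315,0],[0.02,-0.13,1.5,-0.0016,0.0114,-0.1315,255],[0.02,-0.13,1.5,-0.0016,0.0114,-0.1315,255],[0.02,-0.13,1.5,-0.0016,0.0114,-0.1315,255],[0.02,-0.13,1.5,-0.0016,0.0114,-0.1315,255],[0.02,-0.13,1.5,-0.0016,0.0114,-0.1315,255],[0.02,-0.13,1.5,-0.0016,0.0114,-0.1315,255]]' 40
python3 - <<'E'
from h import *
delta(O+RB@[-43,-210,8],toolR(0))
E
```

```text
time_s: 4.47
position: [515.0, -303.0, 30.2]
tool_rot: [-1.703, -2.569, -0.101]
ft_force: [-1.2, -0.3, 1.2]
grip_width: 0.435
turn deg [ -0.18   1.28 -14.94] shift m [-0.0211  0.0659  0.006 ] pos [ 515.  -303.    30.2] F_board [-1.2 -0.   1.2] pos_board [ -31.1 -278.5    8. ] t 4.475 w 40.0
```

```bash
python3 -m handwheel '[[-0.06,0.43,-5,-0.007,0.015,0.0013,255],[-0.12,0.85,-10,-0.012,0.03,0.0027,255],[-0.18,1.28,-14.94,-0.016,0.045,0.0041,255],[-0.18,1.28,-14.94,-0.021,0.0659,0.006,255],[-0.18,1.28,-14.94,-0.021,0.0659,0.006,255],[-0.18,1.28,-14.94,-0.021,0.0659,0.006,255]]'
python3 - <<'E'
from h import *
delta(O+RB@[-43,-190,8],toolR(0))
f=wristframe(); cv2.imwrite("pics/w2.png",f["img"][:,:,::-1])
for c in ("wrist","top","side"):
    if c!="wrist": grab_frame(c)
    for q in ("reel_center","chock_grip"):
        for d in tip_of(c,q)[:1]: print(c,q,d["p"],(RB.T@(d["point"]-O)).round(1))
P=[[-43-20,-190-20+92.5,4],[-43+20,-190-20+92.5,4],[-7+40,-130,60],[-7-40,-130,60],[-7-40,-70,120],[-7+40,-70,120],[-160,0,60],[190,0,60],[20,-125+14,14],[20,-125-14,14]]
print(proj(f,np.array(P)@RB.T+O).round())
E
```

```text
time_s: 5.22
position: [494.2, -236.7, 36.1]
tool_rot: [-2.018, -2.32, -0.089]
ft_force: [0.2, 2.1, 1.6]
grip_width: 0.432
turn deg [-0.03  0.01 -0.06] shift m [-0.0031  0.0193  0.0018] pos [ 494.2 -236.7   36.1] F_board [0.5 2.1 1.4] pos_board [ -42.6 -209.6    7.9] t 5.225 w 39.8
wrist reel_center 0.69 [ 122.8 -267.5   -1. ]
wrist chock_grip 0.7 [ -46.1 -209.    25.7]
top chock_grip 0.74 [ -34.9 -210.1   18.7]
side reel_center 0.69 [ -6.2 -69.4  60.8]
side chock_grip 0.85 [ -44.7 -210.    21. ]
[[ 239.   94.]
 [ 315.   94.]
 [ 483.  120.]
 [ 265.  120.]
 [ 238. -373.]
 [ 878. -372.]
 [-202. -432.]
 [1223. -429.]
 [ 405.   79.]
 [ 399.  137.]]
```

View pics/w2.png

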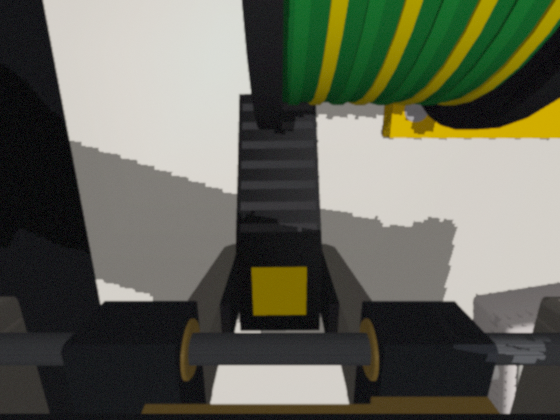

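The chock is straight in the gripper. Its toe is at (240–317, 95), and the −x flange (columns 243–285) overhangs it near its middle. The rule end is well to the right at column 385. Pushing uphill gently.

```bash
python3 -m handwheel '[[0,0,0,-0.0007,0.0049,0.0004,255],[0,0,0,-0.0014,0.0099,0.0009,255],[0,0,0,-0.0021,0.0148,0.0013,255],[0,0,0,-0.0026,0.0187,0.0017,255],[0,0,0,-0.0030,0.0217,0.0019,255],[0,0,0,-0.0034,0.0247,0.0022,255],[0,0,0,-0.0038,0.0276,0.0024,255],[0,0,0,-0.0038,0.0276,0.0024,255]]'
python3 - <<'E'
from h import *
delta(O+RB@[-43,-190,8],toolR(0))
E
```

```text
time_s: 6.68
position: [490.3, -209.3, 38.6]
tool_rot: [-2.019, -2.319, -0.089]
ft_force: [0.8, -3.4, -0.1]
grip_width: 0.43
turn deg [-0.    0.02 -0.  ] shift m [ 0.0008 -0.0081 -0.0007] pos [ 490.3 -209.3   38.6] F_board [ 0.4 -3.4  0.2] pos_board [ -42.7 -181.9    7.9] t 6.675 w 39.6
```

```bash
for_f='ft|pos'; python3 -m handwheel '[[0,0,0,-0.0001,0.0010,0.0001,255],[0,0,0,-0.0001,0.0010,0.0001,255]]' | grep -E "$for_f"; python3 -m handwheel '[[0,0,0,-0.0001,0.0010,0.0001,255],[0,0,0,-0.0001,0.0010,0.0001,255]]'| grep -E "$for_f"; python3 -m handwheel '[[0,0,0,-0.0002,0.0010,0.0001,255],[0,0,0,-0.0002,0.0010,0.0001,255]]'| grep -E "$for_f"
```

```text
position: [490.3, -208.9, 38.6]
ft_force: [0.3, -4.4, -0.9]
position: [490.2, -208.1, 38.7]
ft_force: [0.8, -5.4, 0.3]
position: [490.2, -208.0, 38.9]
ft_force: [1.4, -7.8, -0.1]
```

```bash
f='ft|pos'; python3 -m handwheel '[[0,0,0,-0.0001,0.0010,0.0001,255],[0,0,0,-0.0001,0.0010,0.0001,255],[0,0,0,-0.0001,0.0010,0.0001,255]]' | grep -E "$f"; python3 -m handwheel '[[0,0,0,-0.0001,0.0010,0.0001,255],[0,0,0,-0.0001,0.0010,0.0001,255],[0,0,0,-0.0001,0.0010,0.0001,255]]'| grep -E "$f"
```

```text
position: [490.1, -207.9, 39.0]
ft_force: [1.5, -8.9, -0.2]
position: [490.1, -207.8, 39.2]
ft_force: [1.3, -10.1, -1.0]
```

```bash
f='ft|pos'; python3 -m handwheel '[[0,0,0,-0.0001,0.0010,-0.0003,255],[0,0,0,-0.0002,0.0020,-0.0005,255],[0,0,0,-0.0002,0.0020,-0.0005,255]]' | grep -E "$f"; python3 -m handwheel '[[0,0,0,-0.0001,0.0010,0,255],[0,0,0,-0.0001,0.0010,0,255],[0,0,0,-0.0001,0.0010,0,255]]'| grep -E "$f"
```

```text
position: [490.1, -207.8, 39.2]
ft_force: [1.3, -15.1, 1.8]
position: [490.1, -207.8, 39.4]
ft_force: [0.7, -15.9, 2.0]
```

```bash
python3 -m handwheel '[[0,0,0,0,0.0002,0,255],[0,0,0,0,0.0002,0,255],[0,0,0,0,0.0002,0,255],[0,0,0,0,0.0002,0,255],[0,0,0,0,0.0002,0,255],[0,0,0,0,0.0002,0,255]]'
python3 - <<'E'
from h import *
delta(O+RB@[-43,-180.5,8],toolR(0))
f=grab_frame("side"); cv2.imwrite("pics/s3.png",cv2.resize(f["img"][130:290,170:370,::-1],None,fx=4,fy=4,interpolation=2)[:600])
for d in tip_of("side","reel_center")[:1]: print(d["p"],(RB.T@(d["point"]-O)).round(1))
delta(O+RB@[-43,-180.5,8],toolR(0))
E
```

```text
time_s: 9.68
position: [490.2, -207.7, 39.4]
tool_rot: [-2.027, -2.322, -0.083]
ft_force: [1.0, -17.0, 1.7]
grip_width: 0.434
turn deg [0.44 0.19 0.17] shift m [-0.0003 -0.0003 -0.0006] pos [ 490.2 -207.7   39.4] F_board [ -1.3 -16.8   3.2] pos_board [ -42.7 -180.2    8.6] t 9.675 w 40.0
0.65 [ -7.4 -62.5  60.2]
turn deg [0.44 0.19 0.17] shift m [-0.0003 -0.0003 -0.0006] pos [ 490.2 -207.7   39.4] F_board [ -2.6 -16.7   3.6] pos_board [ -42.7 -180.2    8.6] t 9.775 w 39.5
```

View pics/s3.png

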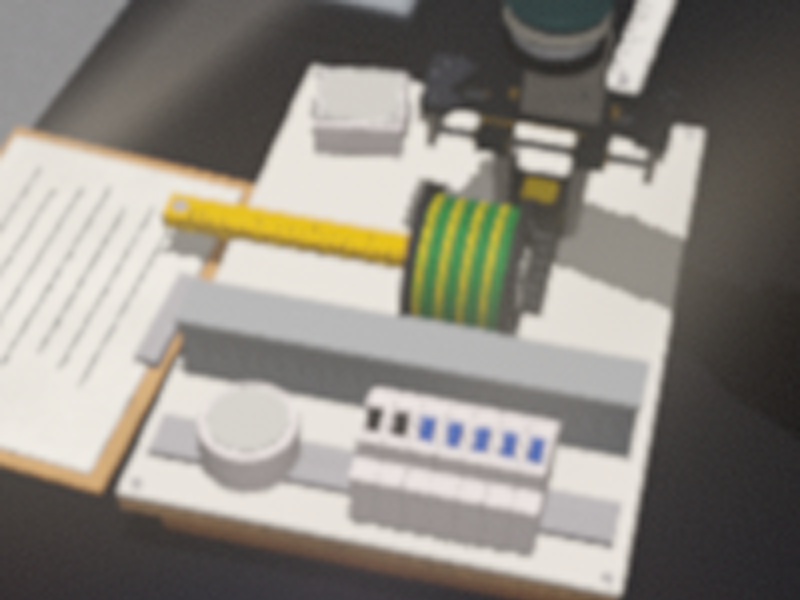

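The reel now sits against the duct (flange rim at (505,325) in the crop) with the chock under its near flange, and the rule and junction box have not moved. I held about 16 N for roughly a second. Releasing the chock and lifting.

```bash
python3 -m handwheel '[[0,0,0,0,-0.001,0,120],[0,0,0,0,-0.002,0,60],[0,0,0,0,-0.003,0,40],[0,0,0,0,-0.004,0,40],[0,0,0,0,-0.006,0.0,40],[0,0,0,0.001,-0.012,0.06,40],[0,0,0,0.002,-0.018,0.12,40],[0,0,0,0.002,-0.018,0.14,40],[0,0,0,0.002,-0.018,0.14,40]]'
python3 - <<'E'
from h import *
f=grab_frame("side"); cv2.imwrite("pics/s4.png",cv2.resize(f["img"][130:290,170:370,::-1],None,fx=3,fy=3,interpolation=2))
for q in ("reel_center","chock_grip","rule_center"):
    for d in tip_of("side",q)[:1]: print(q,d["p"],(RB.T@(d["point"]-O)).round(1))
for r in silhouettes("side","chock_grip")[:1]+silhouettes("side","reel_center")[:1]: y,x=np.nonzero(r["region"]);print(x.min(),x.max(),y.min(),y.max())
delta(O+RB@[131,-125,140],toolR(np.pi/2))
delta(O+RB@[131,-125,140],toolR(-np.pi/2))
print(sense()["joint_positions"].round(2))
E
```

```text
time_s: 10.9
position: [492.3, -219.8, 180.1]
tool_rot: [-2.022, -2.322, -0.089]
ft_force: [-0.3, -0.3, 0.1]
grip_width: 0.841
reel_center 0.55 [ -7.4 -60.4  61. ]
chock_grip 0.78 [ -43.9 -180.9   23.3]
rule_center 0.76 [-280.9 -301.2  -15.4]
298 311 172 206
269 303 175 212
turn deg [ 1.11 -7.92 89.64] shift m [ 0.1655  0.0781 -0.002 ] pos [ 490.7 -218.8  177.1] F_board [0.1 0.3 0.1] pos_board [ -43.6 -179.3  146.8] t 11.2 w 77.6
turn deg [ -1.23   7.74 -89.66] shift m [ 0.1655  0.0781 -0.002 ] pos [ 490.7 -218.8  177.1] F_board [0.1 0.3 0.1] pos_board [ -43.6 -179.3  146.8] t 11.2 w 77.6
[ 0.76  0.4  -0.44  1.85  0.11  0.97  0.42]
```

The chock stayed put at y −181, the reel is at y −60 and the grip is clear. Moving over the rule.

```bash
python3 -m handwheel '[[-1.23,7.74,-89.66,0.1655,0.0781,-0.002,0],[-1.23,7.74,-89.66,0.1655,0.0781,-0.002,0],[-1.23,7.74,-89.66,0.1655,0.0781,-0.002,0],[-1.23,7.74,-89.66,0.1655,0.0781,-0.002,0],[-1.23,7.74,-89.66,0.1655,0.0781,-0.002,0],[-1.23,7.74,-89.66,0.1655,0.0781,-0.002,0],[-1.23,7.74,-89.66,0.1655,0.0781,-0.002,0],[-1.23,7.74,-89.66,0.1655,0.0781,-0.002,0],[-1.23,7.74,-89.66,0.1655,0.0781,-0.002,0],[-1.23,7.74,-89.66,0.1655,0.0781,-0.002,0],[-1.23,7.74,-89.66,0.1655,0.0781,-0.002,0]]'
python3 - <<'E'
from h import *
f=wristframe(); cv2.imwrite("pics/w5.png",f["img"][:,:,::-1])
hsv=cv2.cvtColor(f["img"],cv2.COLOR_RGB2HSV); m=cv2.inRange(hsv,(20,150,80),(32,255,255)); m[330:]=0
n,l,s,_=cv2.connectedComponentsWithStats(m); i=1+s[1:,4].argmax(); print(s[i])
k=np.vstack(cv2.findContours((l==i).astype(np.uint8),0,2)[0])[:,0]
B=np.array([RB.T@(hit(f,u,RB[:,2],O+RB[:,2]*14)-O) for u in k]); print(cv2.minAreaRect(B[:,:2].astype(np.float32)),B[:,0].min(),B[:,0].max())
delta(O+RB@[131,-125,140],toolR(-np.pi/2)); print(sense()["joint_positions"].round(2))
P=[[13.5,-111,14],[13.5,-139,14],[248.5,-139,14],[248.5,-111,14],[190,-340,0],[190,0,0]]
print(proj(f,np.array(P)@RB.T+O).round())
E
```

```text
time_s: 12.58
position: [656.7, -141.0, 175.8]
tool_rot: [-3.049, -0.213, 0.013]
ft_force: [1.2, 0.4, 0.4]
grip_width: 1.0
[ 262   74   33  230 5979]
((132.669921875, -124.43000793457031), (29.621952056884766, 233.31695556640625), 89.55181884765625) 16.04568783970944 249.2236627960419
turn deg [ 0.12 -0.11 -0.07] shift m [-0.0006  0.0004 -0.0009] pos [ 656.8 -141.1  176. ] F_board [-0.6 -0.6 -0.1] pos_board [ 131.5 -125.4  141. ] t 12.625 w 92.2
[ 0.26  0.56 -0.09  1.55 -0.04  1.06 -1.22]
[[265. 305.]
 [291. 305.]
 [294.  75.]
 [262.  75.]
 [496. 141.]
 [151. 141.]]
```

View pics/w5.png

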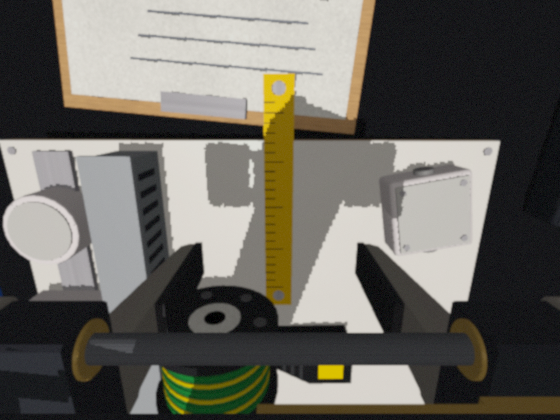

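The whole rule is visible from (263–294, 75) to its inner end at (280,303). Its fitted centre is (132.7, −124.4) in board coordinates, and the junction box (427,210) and duct are clear of the fingers. Descending and grasping.

```bash
python3 -m handwheel '[[0.12,-0.11,-0.07,-0.0006,0.006,-0.06,0],[0.12,-0.11,-0.07,-0.0011,0.0105,-0.115,0],[0.12,-0.11,-0.07,-0.0013,0.0125,-0.133,0],[0.12,-0.11,-0.07,-0.0013,0.0129,-0.1374,0],[0.12,-0.11,-0.07,-0.0013,0.0129,-0.1374,0]]'; python3 -m handwheel '[[0,0,0,0,0,0,255],[0,0,0,0,0,0,255],[0,0,0,0,0,0,255],[0,0,0,0,0,0,255],[0,0,0,0,0,0,255],[0,0,0,0,0,0,255],[0,0,0,0,0,0,255]]' 35;  python3 - <<'E'
from h import *
delta(O+RB@[132,-124.5,3],toolR(-np.pi/2))
E
```

```text
time_s: 13.25
position: [657.1, -128.8, 40.9]
tool_rot: [-3.048, -0.209, 0.004]
ft_force: [1.0, -0.5, 0.5]
grip_width: 1.003
time_s: 14.12
position: [655.6, -128.3, 39.0]
tool_rot: [-3.048, -0.209, 0.008]
ft_force: [0.8, -0.4, 0.1]
grip_width: 0.303
turn deg [0.01 0.03 0.06] shift m [-0.0001  0.     -0.0004] pos [ 655.6 -128.3   39. ] F_board [ 0.7 -0.5  0.1] pos_board [ 132.1 -124.5    3.4] t 14.125 w 27.9
```

```bash
python3 -m handwheel '[[0,0,0,0.012,0.0017,0,255],[0,0,0,0.03,0.0042,0,255],[0,0,0,0.048,0.0067,0,255],[0,0,0,0.06,0.0083,0,255],[0,0,0,0.06,0.0083,0.06,255],[0,0,0,0.06,0.0083,0.12,255],[0,0,0,0.06,0.0083,0.15,255],[0,0,0,0.06,0.0083,0.15,255]]';  python3 - <<'E'
from h import *
for c in ("top","side"):
    f=grab_frame(c); hsv=cv2.cvtColor(f["img"],cv2.COLOR_RGB2HSV); m=cv2.inRange(hsv,(105,150,40),(125,255,255))
    n,l,s,_=cv2.connectedComponentsWithStats(m); i=1+s[1:,4].argmax(); k=np.vstack(cv2.findContours((l==i).astype(np.uint8),0,2)[0])[:,0]
    print(c,s[i],cv2.minAreaRect(np.array([hit(f,u,np.array([0,0,1.]),np.array([0,0,35.]))[:2] for u in k],np.float32)))
    if c=="side": cv2.imwrite("pics/s6.png",cv2.resize(f["img"][60:360,110:410,::-1],None,fx=2,fy=2,interpolation=2)); print([(RB.T@(d["point"]-O)).round(1) for d in tip_of("side","chock_grip")[:1]+tip_of("side","reel_center")[:1]])
from math import radians as r
for a in (4,6): delta(np.array([474,310,160.]),toolR(-np.pi/2,Ro.from_euler("z",a,degrees=True).as_matrix()))
E
```

```text
time_s: 15.12
position: [717.6, -120.0, 192.1]
tool_rot: [-3.049, -0.21, -0.001]
ft_force: [-0.1, 0.7, -1.2]
grip_width: 0.299
top [ 130  170   57  109 5126] ((474.3929748535156, 305.19415283203125), (293.6986999511719, 136.67489624023438), 7.416369915008545)
side [ 492    0   68  210 7737] ((-187.34005737304688, -1171.389404296875), (1538.2098388671875, 240.0830535888672), 87.75672149658203)
[array([ -46.4, -181.4,   23.5]), array([ -6.2, -65.7,  56.8])]
turn deg [-5.01 -0.73 -3.84] shift m [-0.2403  0.4297 -0.0261] pos [ 714.3 -119.7  186.1] F_board [-0.5 -0.3 -0.8] pos_board [ 191.4 -111.3  149.9] t 15.325 w 28.1
turn deg [-5.   -0.82 -1.84] shift m [-0.2403  0.4297 -0.0261] pos [ 714.3 -119.7  186.1] F_board [-0.5 -0.3 -0.8] pos_board [ 191.4 -111.3  149.9] t 15.325 w 28.1
```

View pics/s6.png

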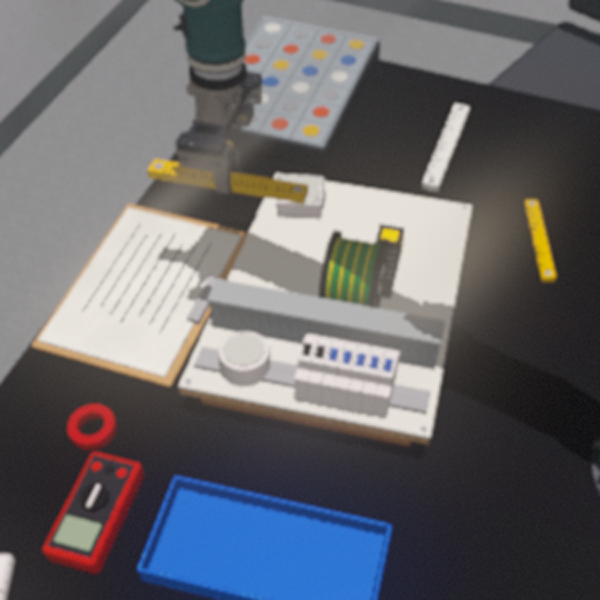

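The rule is held level and clear of everything, at about (150–305, 160–195) in the crop. The reel is still tight between chock and duct, and the junction box, multimeter and tape are untouched. Carrying the rule to the tray.

```bash
python3 -m handwheel '[[-5,-0.88,-0.64,-0.24,0.428,-0.01,255],[-5,-0.88,-0.64,-0.24,0.428,-0.01,255],[-5,-0.88,-0.64,-0.24,0.428,-0.01,255],[-5,-0.88,-0.64,-0.24,0.428,-0.01,255],[-5,-0.88,-0.64,-0.24,0.428,-0.01,255],[-5,-0.88,-0.64,-0.24,0.428,-0.01,255],[-5,-0.88,-0.64,-0.24,0.428,-0.01,255],[-5,-0.88,-0.64,-0.24,0.428,-0.01,255],[-5,-0.88,-0.64,-0.24,0.428,-0.01,255],[-5,-0.88,-0.64,-0.24,0.428,-0.01,255],[-5,-0.88,-0.64,-0.24,0.428,-0.01,255],[-5,-0.88,-0.64,-0.24,0.428,-0.01,255]]';  python3 - <<'E'
from h import *
f=wristframe(); cv2.imwrite("pics/w7.png",f["img"][:,:,::-1])
delta(np.array([474,308,160.]),toolR(-np.pi/2,Ro.from_euler("z",7.2,degrees=True).as_matrix()))
T=Ro.from_euler("z",7.2,degrees=True).as_matrix(); P=np.array([[a*145,b*65,35] for a,b in((-1,-1),(1,-1),(1,1),(-1,1))])
print(proj(f,P@T.T+[474,308,0]).round())
E
```

```text
time_s: 16.82
position: [476.3, 306.7, 178.8]
tool_rot: [3.134, 0.194, 0.007]
ft_force: [0.5, 0.1, -1.2]
grip_width: 0.301
turn deg [0.07 0.25 0.1 ] shift m [-0.0022  0.001  -0.019 ] pos [476.2 307.  179. ] F_board [ 0.3 -0.1 -1.1] pos_board [ 14.4 341.7 103.1] t 16.875 w 27.8
[[332. 319.]
 [347.  48.]
 [205.  48.]
 [222. 319.]]
```

View pics/w7.png

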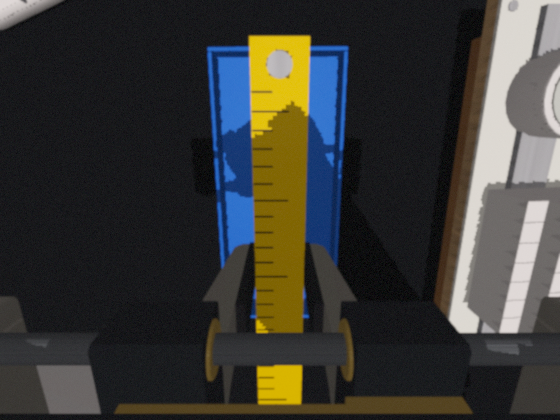

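The rule is centred over the tray: tray far corners at (208,47) and (349,47), rule between columns 250 and 310. Lowering.

```bash
python3 -m handwheel '[[0.07,0.25,0.1,-0.002,-0.001,-0.06,255],[0.07,0.25,0.1,-0.002,-0.001,-0.12,255],[0.07,0.25,0.1,-0.002,-0.001,-0.155,255],[0.07,0.25,0.1,-0.002,-0.001,-0.167,255],[0.07,0.25,0.1,-0.002,-0.001,-0.167,255],[0.07,0.25,0.1,-0.002,-0.001,-0.167,255]]'; python3 -m handwheel '[[0,0,0,0,0,-0.002,255],[0,0,0,0,0,-0.003,255],[0,0,0,0,0,-0.003,255]]';python3 -m handwheel '[[0,0,0,0,0,-0.001,255],[0,0,0,0,0,-0.001,255]]'
```

```text
time_s: 17.62
position: [474.9, 307.8, 13.8]
tool_rot: [-3.133, -0.2, -0.004]
ft_force: [-0.6, -1.0, -0.8]
grip_width: 0.299
time_s: 18.0
position: [473.7, 307.1, 9.4]
tool_rot: [-3.135, -0.2, -0.001]
ft_force: [0.3, 0.4, -2.2]
grip_width: 0.299
time_s: 18.25
position: [473.5, 307.0, 8.0]
tool_rot: [-3.135, -0.2, 0.0]
ft_force: [-0.2, -0.1, -1.1]
grip_width: 0.298
```

```bash
python3 -m handwheel '[[0,0,0,0,0,-0.001,255],[0,0,0,0,0,-0.001,255]]';python3 -m handwheel '[[0,0,0,0,0,-0.001,255],[0,0,0,0,0,-0.001,255]]'
```

```text
time_s: 18.5
position: [473.5, 307.0, 7.0]
tool_rot: [-3.135, -0.2, 0.0]
ft_force: [0.1, 0.1, -1.5]
grip_width: 0.302
time_s: 18.75
position: [473.7, 307.1, 6.1]
tool_rot: [-3.135, -0.2, -0.0]
ft_force: [-0.4, -0.9, -0.6]
grip_width: 0.303
```

```bash
python3 -m handwheel '[[0,0,0,0,0,0,120],[0,0,0,0,0,0,120],[0,0,0,0,0,0,120],[0,0,0,0,0,0.04,120],[0,0,0,0,0,0.10,120],[0,0,0,-0.05,0,0.16,120],[0,0,0,-0.1,0,0.2,120],[0,0,0,-0.1,0,0.2,120]]'
python3 - <<'E'
from h import *
f=grab_frame("side"); cv2.imwrite("pics/s8.png",cv2.resize(f["img"][90:390,120:400,::-1],None,fx=2,fy=2,interpolation=2))
for q in ("reel_center","chock_grip"):
    for d in tip_of("side",q)[:1]: print(q,d["p"],(RB.T@(d["point"]-O)).round(1))
for d in tip_of("side","rule_center"): print(d["point"].round(),d["p"]) if hasattr(d["point"],"round") else print(d)
print(sense()["time_s"],sense()["position"],sense()["ft_force"])
E
```

```text
time_s: 19.75
position: [372.2, 308.1, 208.8]
tool_rot: [-3.132, -0.205, -0.006]
ft_force: [1.1, -0.3, -0.7]
grip_width: 0.529
{'point': [484.6, -527.8, 8.9], 'p': 0.75}
{'point': [472.4, 304.7, 12.9], 'p': 0.73}
{'point': [274.4, -357.6, 2.7], 'p': 0.49}
19.95 [374.36517156 306.52071777 205.39470083] [ 0.47705435 -0.11624402  0.38726189]
```

View pics/s8.png

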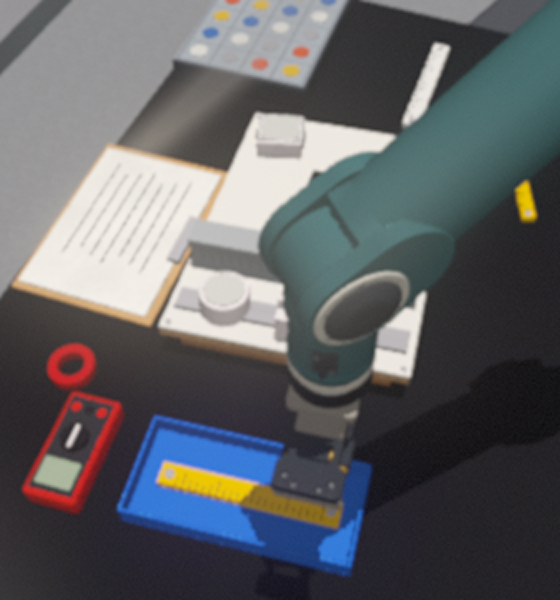

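The rule lies flat in the tray, from (160,470) to (340,515). The arm hides the reel here, so I check it from the top camera.

Run:
```python
from h import *
f=grab_frame("top"); cv2.imwrite("pics/t9.png",cv2.resize(f["img"][60:290,100:420,::-1],None,fx=2.5,fy=2.5,interpolation=2))
for q in ("reel_center","chock_grip","junction_box"):
    for d in tip_of("top",q)[:1]: print(q,d["p"],(RB.T@(d["point"]-O)).round(1))
```

```text
reel_center 0.91 [-10.6 -62.5  63.2]
chock_grip 0.77 [ -38.1 -179.9   21.2]
junction_box 0.63 [ 124.9 -267.6    5.3]
```

View pics/t9.png

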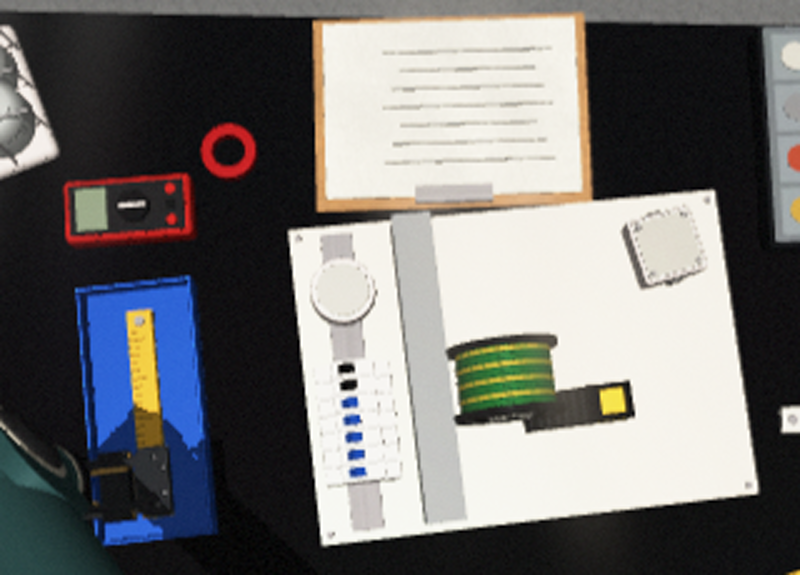

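Run:
```python
from h import *
f=grab_frame("top"); print("cam",(-f["R"].T@f["t"]).round())
for x in (33,-47,100):
    for y,z in((-4,60),(0,60),(-4,0)): print(x,y,z,proj(f,[O+RB@[x,y,z]]).round(1))
for r in silhouettes("top","reel_center")[:1]:
    yy,xx=np.nonzero(r["region"]); print("reel px",xx.min(),xx.max(),yy.min(),yy.max())
for row in (150,185,197,200,225): print(row,f["img"][row,266:292].mean(1).astype(int))
old=cv2.imread("pics/top0.png")
print("old",[(row,old[row,266:292].mean(1).astype(int)) for row in (197,200)])
```

```text
cam [ 339.  -32. 1532.]
33 -4 60 [[277.7 198.2]]
33 0 60 [[276.2 198.3]]
33 -4 0 [[275.9 201.4]]
-47 -4 60 [[281.3 227.8]]
-47 0 60 [[279.8 228. ]]
-47 -4 0 [[279.3 229.9]]
100 -4 60 [[274.8 173.7]]
100 0 60 [[273.3 173.8]]
100 -4 0 [[273.  177.8]]
reel px 279 325 194 230
150 [192 193 191 192 192 193 200 238 240 240 240 240 241 240 240 240 240 240
 240 240 241 241 240 240 241 240]
185 [192 191 191 192 193 194 193 193 193 194 194 239 242 242 242 242 242 241
 243 242 243 242 241 242 242 242]
197 [193 193 192 194 194 193 193 192 192 194 193 192 223 241 242 226 217 211
 131 118  62  49  49  47  46  47]
200 [193 193 194 193 193 191 192 193 194 193 194 194 121  55  53  49  51  47
  48  50  67  70  99 108 127 124]
225 [189 194 195 195 195 196 195 195 194 196 193 194 194 194 195 205 213 213
  82  36  36  36  36  36  35  34]
old [(197, array([195, 193, 194, 193, 193, 192, 194, 193, 192, 193, 194, 193, 223,
       241, 243, 242, 242, 225, 223, 214, 131, 117,  57,  44,  42,  42])), (200, array([195, 193, 191, 193, 194, 194, 194, 191, 193, 192, 194, 193, 201,
       241, 243, 119,  52,  46,  46,  45,  45,  44,  65,  70,  96, 106]))]
```

The flange's uphill edge meets the duct edge at pixel 278 with no gap, where there were 3 px at the start, so the reel is seated. The chock, junction box, tape and multimeter are in place. Handing in.

Run:
```python
from h import *
print(hand_in(), sense()["time_s"])
```

```text
the job is handed in; nothing more can be done
the job is handed in; nothing more can be done
```

The reel is wedged between the chock and the duct, and the rule lies flat in the blue tray. I handed the job in at about 20 s on the robot clock; the limit is 61 s.

**What I did:**
- I gripped the chock by its tail, straightened it and slid it toe first under the near flange.
- I pushed uphill until the reel stopped dead. Then I leaned on it with about 15–17 N for about a second and let go.
- I slid the rule out sideways by 60 mm, lifted it clear and laid it in the tray.

**Last checks:**
- **Reel:** in the top view the +x flange's rim meets the duct edge with no gap (3 px at the start). On the chock-side flange the row I sampled still showed about 3 px. I took that to be the viewing angle and did not check further.
- **Chock:** it stayed where I released it, at about y −180 mm on the board.
- **Rule:** flat and near the middle of the tray in the side view.
- **Junction box, multimeter and tape:** no visible movement.
- **Position estimates:** the networks' readings of the reel centre varied between −60 and −66 mm in y. That is within their error of the −64 mm I worked out from the chock.

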